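Put the service kit away

TASK

Put the service kit away: lift the legged parts tray off the tool tray and stand it on the bench mat; press every hand tool lying on the bench fully down into its matching cutout in the tool tray, and then stack the parts tray squarely back on the tool tray so that all four legs drop fully into the corner sockets. At whatever moment suits, also slide the label scraper flat, blade first, fully home into the blade dock. Leave the label roll, the bottle and the mouse where they are.

Things in the scene. Friction and masses are not known exactly. Their poses are not given: they have to be found in the camera images.
- wrench: Open-ended wrench, orange grip 16 mm wide from x = -20 to +55 mm, steel head 34 mm wide from x = -55 to -20 mm. 20 mm thick, lying flat. Origin: underside, midway along its 110 mm length, on the handle's centre line. Its own z axis is up. It may be absent (then no reading). Good grip: across the handle at x = 0.
- tdriver: T-handle driver: steel shaft 16 mm wide from x = -55 to +39 mm, orange crossbar 60 mm long (along y) and 16 mm wide at x = +39 to +55 mm. 20 mm thick, lying flat. Origin: underside, midway along its 110 mm length, on the handle's centre line. Its own z axis is up. It may be absent (then no reading). Good grip: across the shaft at x = +13 mm.
- pliers: Closed pliers: two parallel orange handles, together 36 mm wide, from x = -55 to +15 mm (incl. steel pivot), steel jaws 18 mm wide from x = +15 to +55 mm. 20 mm thick, lying flat. Origin: underside, midway along its 110 mm length, on the handle's centre line. Its own z axis is up. It may be absent (then no reading). Good grip: across both handles at x = -8 mm.
- lkey: L-shaped key: long arm with orange grip 16 mm wide from x = -55 to +55 mm on the axis; the steel short arm, 16 mm wide, at x = +39 to +55 mm reaches to y = -36 mm. 20 mm thick, lying flat. Origin: underside, midway along its 110 mm length, on the handle's centre line. Its own z axis is up. It may be absent (then no reading). Good grip: across the long arm at x = +8 mm.
- tooltray: Tool tray, fixed to the bench: black on top, blue cutout floors, 172 (x) x 224 (y) x 14 mm high. Origin: centre of its underside on the bench. Four tool-shaped cutouts 10 mm deep (floor 4 mm above the bench), and four 19 mm square corner sockets, 10 mm deep, centred at x = +-71, y = +-97 mm.
- seat_wrench (a point): Where the wrench's origin lies when seated (on the cutout floor). The cutout repeats the outline with 2.5 mm play all round and is 10 mm deep, so the upper 10 mm of a seated tool stand proud; the tool seats only one way round, with its x axis along the tool tray's x axis.
- seat_tdriver (a point): Where the T-handle driver's origin lies when seated (on the cutout floor). The cutout repeats the outline with 2.5 mm play all round and is 10 mm deep, so the upper 10 mm of a seated tool stand proud; the tool seats only one way round, with its x axis along the tool tray's x axis.
- seat_pliers (a point): Where the pliers' origin lies when seated (on the cutout floor). The cutout repeats the outline with 2.5 mm play all round and is 10 mm deep, so the upper 10 mm of a seated tool stand proud; the tool seats only one way round, with its x axis along the tool tray's x axis.
- seat_lkey (a point): Where the L key's origin lies when seated (on the cutout floor). The cutout repeats the outline with 2.5 mm play all round and is 10 mm deep, so the upper 10 mm of a seated tool stand proud; the tool seats only one way round, with its x axis along the tool tray's x axis.
- uppertray: Grey loose parts tray, 172 (x) x 224 (y) mm, 0.4 kg, on four round-ended 14 mm legs at x +-71, y +-97 mm. Origin: centre, at leg-end level. Floor underside 32, rim top 48 mm up. Black carrying bar mid-tray along y: 16 mm thick (x), 90 mm long, 68 to 84 mm up. Stacked (as at the start): origin over the tool tray's origin, 4 mm above the bench, either way round; it clears seated tools by 12 mm.
- mat: Thin blue bench mat, fixed, 180 (x) x 236 (y) x 2 mm, next to the tool tray; the parts tray is set down in its middle meanwhile (centre within 40 mm). Origin: centre of its underside on the bench.
- scraper: Label scraper lying flat: black handle 85 x 18 x 22 mm high from x = -85 to 0, steel blade 50 mm wide (y), 4 mm thick, z = 0 to 4 mm, reaching to x = +50 mm. Origin: underside, where handle and blade meet; x points to the blade edge, z up. Good grip: across the handle at x = -25 mm.
- scraper_tip (a point): Middle of the scraper's blade edge, 50 mm ahead of its origin, 2 mm up.
- dock: Blade dock, dark steel, fixed to the bench, 58 (x) x 74 (y) x 18 mm high, open underneath so the bench is the slot's floor. Origin: middle of the slot mouth, at bench level; the blade goes in along +x. Slot 58 mm wide, 12 mm high, 50 mm deep to a back wall. Blade fully home: its edge touches or nearly touches the back wall.
- dock_back (a point): Middle of the slot's back wall, 50 mm in from the mouth, 2 mm above the bench.
- labelroll: Bystander, not to be disturbed: a roll of blank labels standing on end. Origin: centre of its underside.
- gelbottle: Bystander, not to be disturbed: a white bottle. Origin: centre of its underside.
- mouse: Bystander, not to be disturbed: a computer mouse. Origin: centre of its underside.
Mind the look-alikes: they are no part of the job. What is shaped like the wrench but blue is not meant.

How it is judged:
By the outcome, as a careful person would: the job done as asked, in the order asked, and still so for the second after the job is handed in, with the robot touching nothing.
Of wrench, tdriver, pliers, lkey only 3 to 4 are there at a start; the rules pass over those that are not, and their reading is None.
At some moment in a run one of wrench, tdriver, pliers, lkey, scraper, uppertray may be knocked a few centimetres aside while the robot is not near it.
Once in a run the grip may slacken for a moment while it holds something.
It also fails if it takes over 208 s, if anything falls off the work surface, if the arm or the gripper's body presses on something with over 40 N, if the wrist force passes 120 N, or if a joint passes its speed limit or range.

ROBOT

A 6-joint arm with a two-finger parallel gripper is mounted at the origin on the work surface. World frame = base frame: x ahead of the robot, y to its left, z up, the work surface at z = 0. Lengths are in m, angles in rad, forces in N, time in s.
With the tool pointing down it reaches from about 0.275 to 0.875 m from the base axis. Payload 12.5 kg.
Tool frame: the origin (TCP) lies on the centre line of the jaws, within the pads' length; the fingertips stand r.finger_overhang ahead of it and the grasp point (between the pads) lies 3 mm ahead of it (r.finger_overhang is the distance from the TCP to the fingertips, in m); z points along the fingers, y is the line along which they close (so a half turn about z gives the same grasp; the last joint's range is limited). The gripper opens to 85 mm and grips with 20 to 120 N. Pads are 22 mm wide; open, the fingers measure 114 mm over their backs; the gripper's body (76 mm by 85 mm) begins 54 mm behind the grasp point. The pads swing forward as they close: fully open they stand 13 mm farther back than shut.
Start: joints at [-1.323, 0.351, 1.652, -0, 1.139, -0.085], TCP at [0.18, -0.52, 0.253] pointing down, gripper open.
Joint ranges: [-2.75, 2.75], [-0.79, 2.1], [0.01, 2.65], [-1.57, 4.71], [0.07, 3.14], [-2.87, 2.87]. Speed limits (rad/s): [2.22, 2.22, 2.79, 3.14, 3.14, 3.14].

INTERFACE

Orientations are given as a unit quaternion [x, y, z, w].
In Python, from cell import r, optics gives the robot as it stands. The module is installed in compiled form; this text tells all that it offers. Calls block until the motion is done:
- r.move_to(position, orientation): joint-space move of the TCP to a pose.
- r.move_linear(position, rot=None, vel=0.15): straight line of the TCP; rot=None keeps the orientation; vel is the mean speed in m/s.
- r.set_joints(angles): joint-space move.
- r.set_gripper(opening, squeeze=None): opening from 0.0 (shut) to 1.0 (fully open); squeeze is the grip in N (None keeps the last); returns when the fingers have stopped.
- r.sleep(seconds).
- r.inverse_kinematics(position, orientation): joint angles nearest the present ones, or None.
- optics.get_image(name): name is "side" or "top"; returns a dict with "pixels" (420x560x3 uint8, red, green, blue), "depth" (420x560 float32, m along the optical axis (not along the pixel's ray), 0 where there is no reading), "fx", "fy", "cx", "cy" (pixels), "camera_from_world" (4x4, takes a point from world to camera coordinates). Camera axes: x right, y down, z forward; pixel columns grow to the right and rows downward; lengths in m; the calibration is good to about 2 mm. A picture is of the moment at which its call begins.
A pose or a line that the arm cannot do raises r.PlanningError and nothing moves.
- r.hand_in(): hands the job in; it is judged then, once.
Readings, each from a call of its own:
- r.current_t(): time.
- r.current_q(): joint angles.
- r.current_qvel(): joint speeds.
- r.current_effort(): joint torques, N m.
- r.current_tool_pos(): TCP position.
- r.current_ee_rot(): TCP orientation.
- r.current_contact_force(): force on the tool from outside, world axes, zero at the start.
- r.current_torque(): the same for the moment, N m.
- r.current_opening(): opening from 0.0 (shut) to 1.0 (fully open).
- r.current_finger_force(): force on a finger pad.
Only numpy, scipy, OpenCV 4.12 (cv2) and the standard library are available. Lean on these libraries where they do the work, as an engineer would, in place of code of your own. Each camera call takes 0.05 s, during which the arm holds its last target. There are 200 camera calls.

## Working session

There is one attempt and no reset: what is moved stays moved. The work goes in short steps, each a Python script; the robot and the scene stay as the last script left them, time stands still between calls to the robot, and variables do not carry over. Pictures are saved under pics/ and viewed, at most 14 in all, crops included, and the job is handed in when it is done.

```bash
mkdir -p pics
cat > h.py <<'E'
import numpy as np, cv2
from cell import r, optics
def snap(n, f=None):
    d=optics.get_image(n)
    if f: cv2.imwrite('pics/'+f, cv2.cvtColor(d['pixels'],cv2.COLOR_RGB2BGR))
    return d
def ray(d,u,v,z):
    """pixel arrays -> world points on plane z"""
    T=np.linalg.inv(d['camera_from_world']); u=np.atleast_1d(u).astype(float); v=np.atleast_1d(v).astype(float)
    D=np.stack([(u-d['cx'])/d['fx'],(v-d['cy'])/d['fy'],np.ones_like(u)],1)@T[:3,:3].T
    o=T[:3,3]; return o+D*((z-o[2])/D[:,2:3])
def cloud(d):
    v,u=np.mgrid[:420,:560]; z=d['depth']
    P=np.stack([(u-d['cx'])/d['fx']*z,(v-d['cy'])/d['fy']*z,z],-1)
    T=np.linalg.inv(d['camera_from_world']); return P@T[:3,:3].T+T[:3,3]
E
python3 - <<'E'
from h import *
import pickle
for n in('top','side'):
    d=snap(n,n+'0.png'); pickle.dump(d,open(n+'0.pkl','wb'))
    T=np.linalg.inv(d['camera_from_world']); print(n,d['fx'],d['cx'],T.round(3).tolist(),(d['depth']>0).mean())
print(r.current_t(),r.finger_overhang,r.current_tool_pos(),r.current_ee_rot())
E
```

```text
top 512.5515732328103 276.7397428188 [[-0.018, -0.998, 0.064, 0.475], [-1.0, 0.018, -0.004, -0.001], [0.003, -0.064, -0.998, 1.544], [0.0, 0.0, 0.0, 1.0]] 0.9958248299319727
side 412.11367139180095 275.8745274847895 [[-0.974, -0.16, 0.162, 0.358], [-0.228, 0.685, -0.692, 0.791], [-0.0, -0.711, -0.704, 0.833], [0.0, 0.0, 0.0, 1.0]] 0.9961181972789116
0.1 0.022 [ 0.17965609 -0.51954212  0.25282364] [ 9.86184205e-01  1.65651568e-01 -4.16342274e-05 -5.19014819e-04]
```

View pics/top0.png

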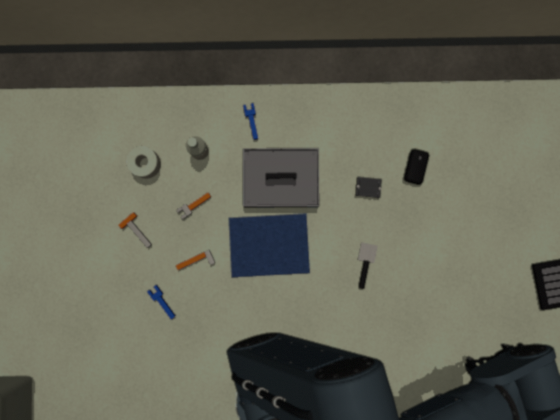

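View pics/side0.png

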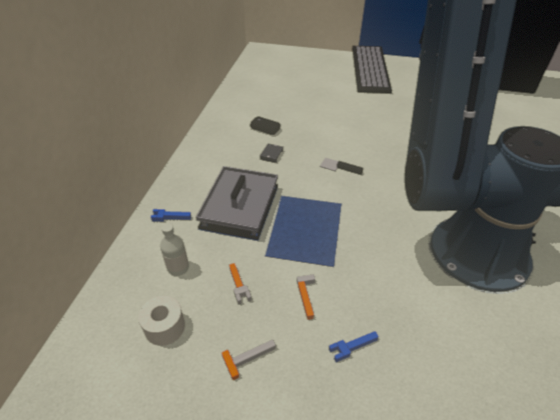

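Top view: the T-driver is at (135,230), the orange wrench at (194,206), the L key at (196,260), and the stacked parts tray at (281,178). The mat is at (269,245), the dock at (368,187) and the scraper at (366,265). There are no pliers. The blue wrench shapes at (251,121) and (161,302) are look-alikes, because the text gives the wrench an orange grip; (194,206) is the one that fits. I'll confirm this in one enlarged crop.

Run:
```python
import pickle,cv2,numpy as np
t=pickle.load(open('top0.pkl','rb'))['pixels'][...,::-1]; s=pickle.load(open('side0.pkl','rb'))['pixels'][...,::-1]
a=cv2.resize(t[150:330,105:235],(400,554),interpolation=cv2.INTER_CUBIC)
b=cv2.resize(t[165:295,335:400],(200,400),interpolation=cv2.INTER_CUBIC)
c=cv2.resize(s[130:180,250:370],(400,167),interpolation=cv2.INTER_CUBIC)
o=np.zeros((600,800,3),np.uint8); o[:554,:400]=a; o[:400,400:600]=b; o[410:577,400:]=c
cv2.imwrite('pics/crop1.png',o)
```

```text
(no output)
```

View pics/crop1.png

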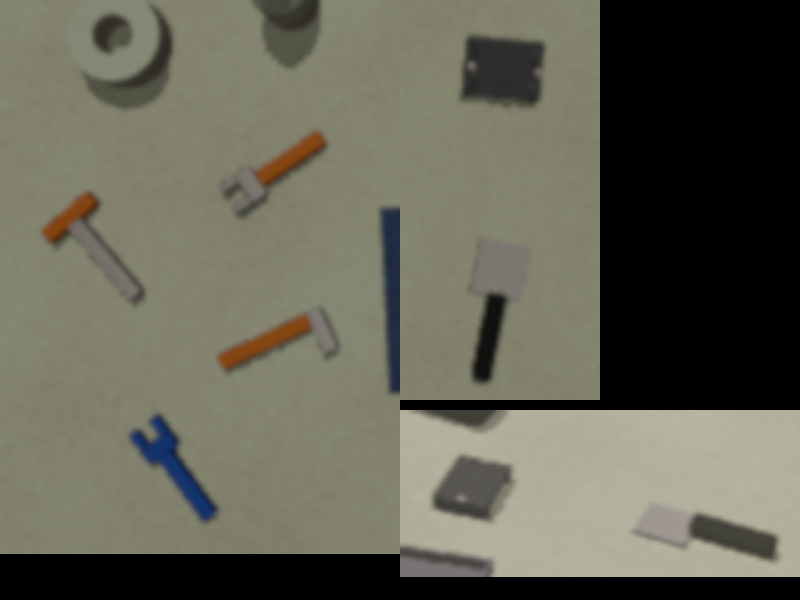

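Crop: the orange-handled wrench, T-driver and L key are confirmed, and the blue one is the decoy. The scraper blade points toward the dock. Next I'll check the depth quality and measure everything.

```bash
cat > m.py <<'E'
from h import *
def masks(d):
    hsv=cv2.cvtColor(d['pixels'],cv2.COLOR_RGB2HSV); H,S,V=hsv[...,0].astype(int),hsv[...,1].astype(int),hsv[...,2].astype(int)
    return dict(orange=(H<18)&(S>150)&(V>80), blue=(H>100)&(H<130)&(S>100), black=(V<60), steel=(S<35)&(V>90))
E
python3 - <<'E'
from m import *
import pickle
for n in('top','side'):
    d=pickle.load(open(n+'0.pkl','rb')); P=cloud(d); h=P[...,2]
    m=(np.abs(P[...,0]-.5)<.3)&(np.abs(P[...,1])<.5)
    b=h[m]; b=b[np.abs(b)<.01]; print(n,'bench',np.median(b),b.std())
    # blobs by height
    M=(m&(h>.008)&(h<.2)).astype(np.uint8)
    k,l,st,c=cv2.connectedComponentsWithStats(M)
    for i in range(1,k):
        if st[i,4]>25:
            q=P[l==i]; print(c[i].round(1),st[i,4],'h med/95',np.median(q[:,2]).round(4),np.percentile(q[:,2],95).round(4),'xy',q[:,:2].mean(0).round(4))
d=pickle.load(open('side0.pkl','rb')); 
a=cv2.resize(d['pixels'][138:168,252:292,::-1],(640,480),interpolation=cv2.INTER_CUBIC); cv2.imwrite('pics/dock.png',cv2.convertScaleAbs(a,alpha=1.8))
E
```

```text
top bench -0.0007114629619509039 0.003472604394600985
[254.2 134.9] 40 h med/95 0.0184 0.0231 xy [0.7875 0.0563]
[196.7 147.4] 401 h med/95 0.0991 0.1503 xy [0.7381 0.2175]
[142.6 161.6] 782 h med/95 0.057 0.0632 xy [0.7074 0.3832]
[280.5 177. ] 4463 h med/95 0.0393 0.0544 xy [ 0.6563 -0.0199]
[415.8 166.1] 690 h med/95 0.0278 0.0345 xy [ 0.6831 -0.4243]
[368.1 186.5] 483 h med/95 0.017 0.0232 xy [ 0.6255 -0.282 ]
[192.1 205.2] 257 h med/95 0.018 0.0241 xy [0.579 0.245]
[134.3 228.3] 304 h med/95 0.0181 0.0238 xy [0.5134 0.4172]
[196.4 259.2] 260 h med/95 0.0182 0.0244 xy [0.4187 0.2333]
[363.4 273.8] 190 h med/95 0.0198 0.0258 xy [ 0.3664 -0.2597]
[160.6 300.9] 275 h med/95 0.0182 0.0238 xy [0.2981 0.3398]
side bench 0.00014550864909607109 0.0018191119854419084
[264.4 124.8] 374 h med/95 0.0275 0.0324 xy [ 0.6813 -0.4132]
[270.7 151.8] 287 h med/95 0.0178 0.0207 xy [ 0.6248 -0.275 ]
[349.4 166.8] 182 h med/95 0.02 0.024 xy [ 0.3648 -0.2541]
[237.6 201.8] 4171 h med/95 0.0401 0.057 xy [ 0.6529 -0.0011]
[185.6 214.8] 61 h med/95 0.017 0.0217 xy [0.787  0.0618]
[172.9 250.7] 997 h med/95 0.0871 0.1488 xy [0.736  0.2399]
[238.3 284.3] 358 h med/95 0.0194 0.0217 xy [0.576  0.2528]
[305.3 293.1] 405 h med/95 0.0192 0.0219 xy [0.4163 0.2404]
[160.9 319.4] 1722 h med/95 0.0581 0.0613 xy [0.7023 0.3971]
[351.3 344.7] 560 h med/95 0.0193 0.022 xy [0.298  0.3459]
[244.4 356.8] 654 h med/95 0.0192 0.0217 xy [0.5107 0.423 ]
```

View pics/dock.png

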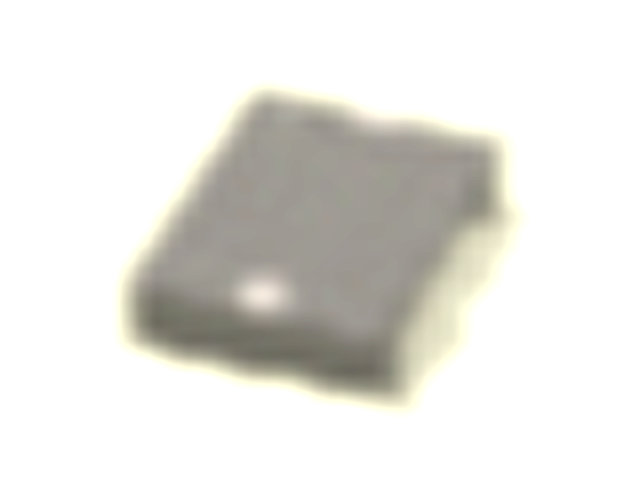

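Dock close-up: its mouth faces the robot (−x). The slot shows on the right side of the block in the side view. Now precise poses. I cast silhouettes at mid-height, so the visible side faces cancel.

```bash
cat > m.py <<'E'
from h import *
K=4
# look-up: fine world coordinates of a mask (upsampled image region) on plane z
def fine(d,c,w=30):
    u0,v0=int(c[0])-w,int(c[1])-w; u0=max(u0,0); v0=max(v0,0)
    im=d['pixels'][v0:v0+2*w,u0:u0+2*w]
    big=cv2.resize(im,None,fx=K,fy=K,interpolation=cv2.INTER_CUBIC)
    return big,u0,v0
def pts(d,mask,u0,v0,z):
    v,u=np.nonzero(mask); return ray(d,(u+.5)/K-.5+u0,(v+.5)/K-.5+v0,z)[:,:2]
def orange(big):
    h=cv2.cvtColor(big,cv2.COLOR_RGB2HSV).astype(int); return (h[...,0]<20)&(h[...,1]>130)
def tool(big):
    f=big.astype(float); ch=(f[...,2]+3)/(f[...,0]+3)   # B/R: bench .8, steel ~1, orange small
    bg=np.median(ch); m=orange(big)|(ch>(bg+1.)/2)
    m=m.astype(np.uint8); k,l,s,_=cv2.connectedComponentsWithStats(m); return l==1+np.argmax(s[1:,4]),bg
def px(d,p):
    q=d['camera_from_world']@np.r_[p,1]; return q[0]/q[2]*d['fx']+d['cx'],q[1]/q[2]*d['fy']+d['cy']
def half(v):  # robust extremes' midpoint, and extent
    lo,hi=np.percentile(v,[.4,99.6]); return (lo+hi)/2,hi-lo
def pose(d,name,guess):
    c=px(d,np.r_[guess[:2],.01]); big,u0,v0=fine(d,c); m,bg=tool(big); z=.01
    A=pts(d,m,u0,v0,z); O=pts(d,orange(big)&m,u0,v0,z); So=pts(d,m&~orange(big),u0,v0,z)
    ax=O if name!='tdriver' else So
    e=np.linalg.svd(ax-ax.mean(0),full_matrices=False)[2][0]
    s=(O.mean(0)-So.mean(0))*(-1 if name=='lkey' else 1); e=e if e@s>0 else -e
    n=np.array([-e[1],e[0]]); x,L=half(A@e)
    y=half(ax@n)[0] if name!='tdriver' else half(A@n)[0]
    return np.r_[x*e+y*n, np.arctan2(e[1],e[0])],L,half(ax@n)[1],m.sum()
E
python3 - <<'E'
from m import *
import pickle
G=dict(wrench=(.579,.245),tdriver=(.513,.417),lkey=(.4187,.2333))
for n in('top','side'):
    d=pickle.load(open(n+'0.pkl','rb'))
    for k,g in G.items():
        p,L,w,a=pose(d,k,g); print(n,k,p.round(4),np.degrees(p[2]).round(1),'L',L.round(4),'w',w.round(4))
    # tray rim: height mask ; bar: dark blob; mat ; dock ; scraper
    hsv=cv2.cvtColor(d['pixels'],cv2.COLOR_RGB2HSV).astype(int); P=cloud(d)
    V=hsv[...,2]
    near=lambda c,rr:(np.hypot(P[...,0]-c[0],P[...,1]-c[1])<rr)
    def rect(m,z,lab):
        k,l,s,_=cv2.connectedComponentsWithStats(m.astype(np.uint8)); i=1+np.argmax(s[1:,4])
        v,u=np.nonzero(l==i); q=ray(d,u,v,z)[:,:2]
        rc=cv2.minAreaRect(q.astype(np.float32)*1000); print(n,lab,np.round(rc[0],1),np.round(rc[1],1),round(rc[2],2),'h',np.median(P[...,2][l==i]).round(4), 'mean',q.mean(0).round(4))
    rect(near((.656,-.02),.16)&(hsv[...,1]<60)&(P[...,2]>.03)&(V<140),.052,'tray')
    rect(near((.656,-.02),.07)&(V<55)&(P[...,2]>.06),.088,'bar')
    rect((hsv[...,0]>100)&(hsv[...,0]<130)&(hsv[...,1]>80)&near((.46,.01),.2),.002,'mat')
    rect(near((.625,-.28),.07)&(V<85),.018 if n=='top' else .009,'dock')
    rect(near((.366,-.26),.09)&(V<60),.022 if n=='top' else .011,'handle')
    f=d['pixels'].astype(float); ch=f[...,2]/(f[...,0]+1)
    rect(near((.425,-.265),.05)&(ch>.91)&(V>90),.004,'blade')
E
```

```text
top wrench [ 0.5915  0.2254 -0.9918] -56.8 L 0.0723 w 0.0165m.py:26: RuntimeWarning: Mean of empty slice.
  s=(O.mean(0)-So.mean(0))*(-1 if name=='lkey' else 1); e=e if e@s>0 else -e
  ret = um.true_divide(
m.py:25: RuntimeWarning: Mean of empty slice.
  e=np.linalg.svd(ax-ax.mean(0),full_matrices=False)[2][0]
Traceback (most recent call last):
  File "m.py", line 25, in pose
    e=np.linalg.svd(ax-ax.mean(0),full_matrices=False)[2][0]
      ~~~~~~~~~~~~~~~~~~~~~~~~~~~~~~~~~~~~~~~~~~~~~~~~~~~^^^
IndexError: index 0 is out of bounds for axis 0 with size 0
```

```bash
python3 - <<'E'
s=open('m.py').read()
s=s.replace("m=m.astype(np.uint8); k,l","m=cv2.morphologyEx(m.astype(np.uint8),cv2.MORPH_CLOSE,np.ones((9,9),np.uint8)); k,l")
open('m.py','w').write(s)
E
cat > scan.py <<'E'
from m import *
import sys,pickle
G=dict(wrench=(.579,.245),tdriver=(.513,.417),lkey=(.4187,.2333))
for n in('top','side'):
    d=pickle.load(open(n+'0.pkl','rb'))
    for k,g in G.items():
        p,L,w,a=pose(d,k,g); print(n,k,p.round(4),np.degrees(p[2]).round(1),'L',L.round(4),'w',w.round(4))
    hsv=cv2.cvtColor(d['pixels'],cv2.COLOR_RGB2HSV).astype(int); P=cloud(d)
    V=hsv[...,2]
    near=lambda c,rr:(np.hypot(P[...,0]-c[0],P[...,1]-c[1])<rr)
    def rect(m,z,lab):
        k,l,s,_=cv2.connectedComponentsWithStats(m.astype(np.uint8))
        if k<2: print(n,lab,'none'); return
        i=1+np.argmax(s[1:,4])
        v,u=np.nonzero(l==i); q=ray(d,u,v,z)[:,:2]
        rc=cv2.minAreaRect(q.astype(np.float32)*1000); print(n,lab,np.round(rc[0],1),np.round(rc[1],1),round(rc[2],2),'h',np.median(P[...,2][l==i]).round(4), 'mean',q.mean(0).round(4))
    rect(near((.656,-.02),.16)&(hsv[...,1]<60)&(P[...,2]>.03)&(V<140),.052,'tray')
    rect(near((.656,-.02),.07)&(V<55)&(P[...,2]>.06),.088,'bar')
    rect((hsv[...,0]>100)&(hsv[...,0]<130)&(hsv[...,1]>80)&near((.46,.01),.2),.002,'mat')
    rect(near((.625,-.28),.07)&(V<85),.018 if n=='top' else .009,'dock')
    rect(near((.366,-.26),.09)&(V<60),.022 if n=='top' else .011,'handle')
    f=d['pixels'].astype(float); ch=f[...,2]/(f[...,0]+1)
    rect(near((.425,-.265),.05)&(ch>.91)&(V>90),.004,'blade')
E
python3 scan.py
```

```text
top wrench [ 0.5915  0.2254 -0.9918] -56.8 L 0.0723 w 0.0165m.py:26: RuntimeWarning: Mean of empty slice.
  s=(O.mean(0)-So.mean(0))*(-1 if name=='lkey' else 1); e=e if e@s>0 else -e
  ret = um.true_divide(
m.py:25: RuntimeWarning: Mean of empty slice.
  e=np.linalg.svd(ax-ax.mean(0),full_matrices=False)[2][0]
Traceback (most recent call last):
  File "scan.py", line 7, in <module>
    p,L,w,a=pose(d,k,g); print(n,k,p.round(4),np.degrees(p[2]).round(1),'L',L.round(4),'w',w.round(4))
            ~~~~^^^^^^^
  File "m.py", line 25, in pose
    e=np.linalg.svd(ax-ax.mean(0),full_matrices=False)[2][0]
      ~~~~~~~~~~~~~~~~~~~~~~~~~~~~~~~~~~~~~~~~~~~~~~~~~~~^^^
IndexError: index 0 is out of bounds for axis 0 with size 0
```

Run:
```python
import pickle
t=pickle.load(open('top0.pkl','rb'))['pixels']; s=pickle.load(open('side0.pkl','rb'))['pixels']
print('row wrench head',t[211,178:200].tolist()); print('td shaft',t[236,134:152].tolist()); print('bench',t[240,170].tolist()); print('blade',t[250,356:380:2].tolist())
print('side td',s[350,240:270:3].tolist(), s[380,300].tolist())
```

```text
row wrench head [[97, 94, 87], [83, 80, 73], [73, 71, 64], [75, 74, 64], [81, 81, 69], [92, 91, 79], [107, 103, 94], [117, 113, 104], [121, 116, 108], [123, 118, 110], [123, 118, 110], [121, 115, 107], [107, 101, 93], [90, 87, 77], [98, 97, 82], [110, 110, 93], [119, 119, 101], [124, 123, 104], [125, 125, 105], [126, 125, 106], [127, 127, 108], [128, 128, 108]]
td shaft [[129, 129, 109], [126, 126, 107], [120, 119, 102], [113, 111, 98], [113, 109, 100], [116, 111, 103], [118, 113, 105], [118, 113, 105], [115, 110, 103], [104, 100, 93], [90, 87, 78], [99, 98, 84], [117, 117, 99], [128, 128, 108], [131, 133, 112], [131, 133, 112], [131, 133, 112], [132, 133, 112]]
bench [131, 132, 112]
blade [[131, 132, 112], [126, 126, 107], [116, 112, 103], [123, 118, 110], [124, 119, 111], [123, 118, 110], [123, 118, 111], [122, 117, 109], [123, 119, 110], [123, 118, 110], [124, 121, 109], [131, 132, 111]]
side td [[177, 175, 156], [175, 173, 153], [172, 170, 151], [162, 158, 146], [160, 153, 146], [160, 153, 146], [163, 156, 149], [160, 153, 146], [127, 120, 115], [95, 91, 85]] [179, 177, 158]
```

```bash
python3 - <<'E'
s=open('m.py').read()
i=s.index("    f=big.astype(float)"); j=s.index("    m=cv2.morph") if "    m=cv2.morph" in s else s.index("m=orange(big)")
k=s.index("m=cv2.morph")
s=s[:i]+"""    f=cv2.GaussianBlur(big,(0,0),2).astype(float); ch=2*f[...,1]/(f[...,0]+f[...,2]+1)  # greenness: steel, orange < bench
    bg=np.median(ch); m=orange(big)|(ch<bg-.03)
    """+s[k:]
open('m.py','w').write(s)
s=open('scan.py').read()
s=s.replace("ch=f[...,2]/(f[...,0]+1)","ch=2*f[...,1]/(f[...,0]+f[...,2]+1)").replace("(ch>.91)&(V>90)","(ch<np.median(ch[near((.425,-.265),.1)])-.03)&(V>90)")
open('scan.py','w').write(s)
E
python3 scan.py
```

```text
top wrench [ 0.5825  0.2391 -0.9918] -56.8 L 0.1106 w 0.0165
top tdriver [0.5038 0.4115 0.7027] 40.3 L 0.1131 w 0.0646
top lkey [ 0.4169  0.2456 -1.1479] -65.8 L 0.1122 w 0.0154
top tray [655.1 -20. ] [220.4 170.8] 88.97 h 0.0394 mean [ 0.6559 -0.0194]
top bar [654.7 -20.9] [85.7 14.4] 88.96 h 0.0858 mean [ 0.6547 -0.0203]
top mat [456.5  18.9] [174.3 229.7] 2.09 h 0.0012 mean [0.456  0.0188]
top dock [ 622.  -281.3] [75.2 61.3] 83.74 h 0.0167 mean [ 0.6224 -0.2811]
top handle [ 364.7 -259.2] [16.7 81.9] 77.46 h 0.0201 mean [ 0.3646 -0.2592]
top blade [ 429.4 -276. ] [51.7 55.1] 78.02 h 0.0036 mean [ 0.4301 -0.276 ]
side wrench [ 0.5825  0.2389 -0.9932] -56.9 L 0.1169 w 0.0153
side tdriver [0.5023 0.4117 0.7021] 40.2 L 0.1102 w 0.0675
side lkey [ 0.4161  0.2454 -1.157 ] -66.3 L 0.1189 w 0.0162
side tray [652.8  -9.4] [234.7 173.1] 89.31 h 0.0404 mean [ 0.6517 -0.0012]
side bar [651.   34.1] [8.3 7.8] 13.15 h 0.0829 mean [0.6511 0.0328]
side mat [455.4  21.8] [172.1 229.5] 2.35 h 0.0022 mean [0.4543 0.0301]
side dock [ 626.2 -249.9] [24.3 54. ] 90.0 h 0.0122 mean [ 0.6255 -0.2482]
side handle none
side blade [ 428.3 -273.6] [49.4 52.8] 74.13 h 0.0044 mean [ 0.4296 -0.2731]
```

```bash
cat >> h.py <<'E'
from scipy.spatial.transform import Rotation as R
def down(phi):
    y=np.array([np.cos(phi),np.sin(phi),0]); z=np.array([0,0,-1.]); return R.from_matrix(np.stack([np.cross(y,z),y,z],1)).as_quat()
def pick_phi(phi,pos,phi2=None,pos2=None):
    """choose phi or phi+pi such that last joint is comfortable at both poses"""
    best=None
    for a in (0,np.pi):
        c=0
        for f,p in((phi,pos),(phi2,pos2)):
            if f is None: continue
            q=r.inverse_kinematics(p,down(f+a)); c=max(c,9 if q is None else abs(q[5]))
        if best is None or c<best[0]: best=(c,a)
    return best[1],best[0]
def st(lab=''):
    print(lab,'t',round(r.current_t(),1),'p',np.round(r.current_tool_pos(),4),'open',round(float(r.current_opening()),3),'ff',np.round(r.current_finger_force(),1),'F',np.round(r.current_contact_force(),1))
HOME=[-1.323,.351,1.652,0,1.139,-.085]
E
python3 - <<'E'
from h import *
yaw=np.radians(-1.03); p=np.array([.6548,-.0205,.083]); up=np.array([0,0,.12])
m=np.array([.4565,.019,.082]); 
a,c=pick_phi(yaw,p,np.radians(2),m); print(a,c); o=down(yaw+a); o2=down(np.radians(2)+a)
r.set_gripper(.6)
r.move_to(p+up,o); r.move_linear(p,vel=.2); st('at bar')
r.set_gripper(0,70); st('closed'); 
r.move_linear(p+[0,0,.005],vel=.05); r.move_linear(p+up,vel=.2); st('lifted')
r.move_linear(m+up,o2,vel=.25); r.move_linear(m+[0,0,.004],vel=.15); st('pre'); r.move_linear(m,vel=.04); st('down')
r.set_gripper(.6); r.move_linear(m+up,vel=.25); r.set_joints(HOME); st('home')
import pickle
for n in('top','side'): pickle.dump(snap(n,n+'1.png'),open(n+'1.pkl','wb'))
t=pickle.load(open('top1.pkl','rb'))['pixels'][...,::-1]; s=pickle.load(open('side1.pkl','rb'))['pixels'][...,::-1]
a=cv2.resize(t[130:290,110:390],(800,457),interpolation=cv2.INTER_CUBIC); cv2.imwrite('pics/t1.png',a)
E
```

```text
0 0.09525996197481534
at bar t 3.7 p [ 0.6555 -0.0208  0.0842] open 0.601 ff 0.0 F [-0.6  0.7  0.8]
closed t 4.1 p [ 0.6554 -0.0205  0.0844] open 0.174 ff 68.2 F [-1.5 -0.4  6.6]
lifted t 5.1 p [ 0.6541 -0.0204  0.2016] open 0.172 ff 68.4 F [-0.  -0.1 -4. ]
pre t 7.0 p [0.4571 0.0189 0.0865] open 0.169 ff 68.4 F [ 0.5  0.3 -4.7]
down t 7.2 p [0.457  0.019  0.0825] open 0.172 ff 68.7 F [ 1.2  0.7 -1.4]
home t 10.5 p [ 0.1802 -0.5194  0.253 ] open 0.598 ff 0.0 F [-0.3 -0.2  0. ]
```

View pics/t1.png

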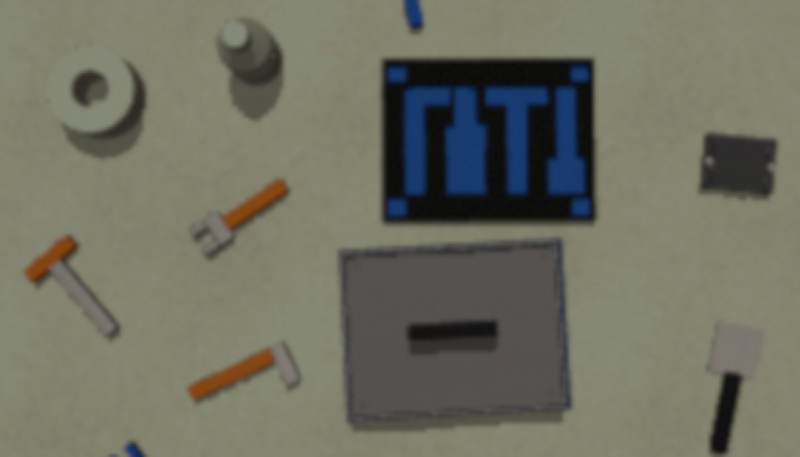

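Crop: the tool tray is exposed. The L, pliers, T and wrench cutouts run left to right at about (415,140), (465,140), (517,140) and (566,140), with heads and crossbars agreeing with tray +x ≈ world +x. The parts tray sits on the mat.

```bash
cat > seats.py <<'E'
from m import *
import pickle,sys
tag=sys.argv[1]
for n in('top','side'):
    d=pickle.load(open(f'{n}{tag}.pkl','rb')); c=px(d,(.655,-.0205,.01)); big,u0,v0=fine(d,c,60)
    h=cv2.cvtColor(big,cv2.COLOR_RGB2HSV).astype(int); m=(h[...,0]>100)&(h[...,0]<125)&(h[...,1]>120)&(h[...,2]>(65 if n=='top' else 90))
    k,l,s,_=cv2.connectedComponentsWithStats(m.astype(np.uint8)); soc=[];cut=[]
    for i in range(1,k):
        if s[i,4]<200: continue
        q=pts(d,l==i,u0,v0,.009); rc=cv2.minAreaRect(q.astype(np.float32)*1000)
        if not(.53<q[:,0].mean()<.78 and abs(q[:,1].mean()+.02)<.14): continue
        print(n,np.round(rc[0],1),np.round(rc[1],1),round(rc[2],1),len(q))
        if max(rc[1])<40: soc.append(rc[0])
    soc=np.array(soc)
    if len(soc)==4:
        o=soc.mean(0); T=soc-o; M=np.array([[np.sign(a)*71,np.sign(b)*97] for a,b in T])
        U,S,Vt=np.linalg.svd(T.T@M); Rm=U@Vt; print(n,'centre',o.round(1),'yaw',np.degrees(np.arctan2(Rm[1,0],Rm[0,0])).round(2),'res',np.abs(T-M@Rm.T).max().round(1))
E
python3 seats.py 1
sed -i "s/0.pkl/'+(sys.argv[1] if len(sys.argv)>1 else '0')+'.pkl/" scan.py; python3 scan.py 1 | grep -v -e tray -e mat
```

```text
top [ 723.9 -118.3] [18.9 15.2] 89.0 482
top [726.6  75.4] [19.6 15.2] 89.0 514
top [655.5  43.4] [ 49.8 113.5] 89.0 5256
top [655.2   3.8] [ 42.9 112.8] 89.0 7032
top [654.2 -49.8] [ 65.6 112.8] 89.0 5731
top [ 653.3 -102.3] [ 38.4 112.9] 88.8 5365
top [ 583.1 -116.2] [18.  18.1] 88.7 573
top [585.5  77.5] [19.5 18.8] 89.1 615
top centre [654.7 -20.4] yaw -0.79 res 0.6
side [ 651.6 -100.8] [ 30.5 109.8] 89.3 2237
side [657.6 -58. ] [112.7  54.6] 12.5 2718
side [654.    5.6] [ 34.5 112. ] 89.5 4195
side [654.6  46.7] [ 40.9 111.3] 88.1 2977
side [584.4  80.3] [16.3 11.8] 13.2 282
top wrench [ 0.5824  0.2392 -0.9909] -56.8 L 0.1112 w 0.0165
top tdriver [0.5038 0.4113 0.7028] 40.3 L 0.1135 w 0.0642
top lkey [ 0.417   0.2455 -1.1471] -65.7 L 0.112 w 0.0154
top bar none
top dock [ 622.  -281.4] [74.9 61.3] 83.74 h 0.0169 mean [ 0.6224 -0.2813]
top handle [ 364.7 -259.2] [16.7 81.9] 77.46 h 0.021 mean [ 0.3652 -0.2594]
top blade [ 429.2 -276. ] [51.1 54. ] 77.64 h 0.0035 mean [ 0.4298 -0.276 ]
side wrench [ 0.5826  0.2386 -0.9931] -56.9 L 0.1165 w 0.0153
side tdriver [0.5025 0.4116 0.7047] 40.4 L 0.11 w 0.0674
side lkey [ 0.416   0.2455 -1.1575] -66.3 L 0.1187 w 0.0162
side bar none
side dock [ 626.2 -249.9] [24.3 54. ] 90.0 h 0.0123 mean [ 0.6257 -0.2481]
side handle none
side blade [ 428.3 -273.1] [49.4 51.6] 76.94 h 0.0043 mean [ 0.4298 -0.2723]
```

```bash
cat > act.py <<'E'
from m import *
C=np.array([.6547,-.0204]); TY=np.radians(-.95)
SEAT=dict(wrench=(0,-.0819),tdriver=(0,-.0294),lkey=(0,.0778)); GX=dict(wrench=0.,tdriver=.013,lkey=.008)
GU=dict(wrench=(.582,.239),tdriver=(.503,.4115),lkey=(.4165,.2455))
rot=lambda a,v:np.array([np.cos(a)*v[0]-np.sin(a)*v[1],np.sin(a)*v[0]+np.cos(a)*v[1]])
ZG=.033
def fz(): return np.array(r.current_contact_force())
def measure(name,guess):
    o=[]
    for n in('top','side'):
        d=snap(n); p,L,w,a=pose(d,name,guess); print(n,name,p.round(4),'L',round(L,3)); o.append(p)
    assert np.abs(o[0]-o[1])[:2].max()<.006 and .1<L<.125,'views differ'
    return np.mean(o,0)
def grasp(name,p):
    g=p[:2]+GX[name]*np.array([np.cos(p[2]),np.sin(p[2])]); phi=p[2]+np.pi/2
    s=C+rot(TY,np.add(SEAT[name],(GX[name],0)))
    a,c=pick_phi(phi,np.r_[g,.1],TY+np.pi/2,np.r_[s,.1]); print('phi off',a,c)
    r.set_gripper(.42); r.move_to(np.r_[g,.12],down(phi+a)); r.move_linear(np.r_[g,ZG],vel=.2); r.sleep(.15); st('at')
    r.set_gripper(0,60); r.sleep(.1); st('grip'); zg=r.current_tool_pos()[2]
    r.move_linear(np.r_[g,.10],vel=.2); st('lift')
    return s,a,zg
def place(s,a,zg):
    o=down(TY+np.pi/2+a); r.move_to(np.r_[s,.10],o) ; r.move_linear(np.r_[s,zg+.018],vel=.2); r.sleep(.15); st('hover')
    f0=fz()[2]; off=[(0,0)]+[(k*np.cos(t),k*np.sin(t)) for k in(.0012,.0024) for t in np.arange(0,6.28,np.pi/4)]
    cur=np.array(s,float); z=zg+.018; i=0
    while z>zg+.0035:
        r.move_linear(np.r_[cur,z-.001],vel=.04); df=fz()[2]-f0
        if df>10 and z>zg+.006:
            i+=1
            if i>=len(off): print('search failed'); return False
            print('contact z',round(z-zg,4),'df',round(df,1),'F',fz().round(1)); r.move_linear(np.r_[cur,z+.0005],vel=.04); cur=np.array(s)+off[i]; r.move_linear(np.r_[cur,z+.0005],vel=.04); continue
        z-=.001
        if df>14: break
    st('in'); return cur
def press(c):
    r.set_gripper(.42); p=r.current_tool_pos(); r.move_linear(np.r_[c,p[2]+.03],vel=.2); r.set_gripper(0); r.sleep(.1); f0=fz()[2]
    r.move_linear(np.r_[c,.049],vel=.15); z=.049
    while z>.0435:
        z-=.001; r.move_linear(np.r_[c,z],vel=.04)
        if fz()[2]-f0>15: break
    st('press'); r.move_linear(np.r_[c,.12],vel=.25)
E
python3 - <<'E'
from act import *
p=measure('wrench',GU['wrench']); s,a,zg=grasp('wrench',p)
c=place(s,a,zg)
if c is not False: press(c)
E
```

```text
top wrench [ 0.5824  0.2393 -0.9925] L 0.111
side wrench [ 0.5823  0.239  -0.9938] L 0.118
phi off 0 1.7798913028165904
at t 14.8 p [0.5833 0.2394 0.0347] open 0.42 ff 0.0 F [ 0.3 -0.2  0.8]
grip t 15.2 p [0.583  0.2393 0.0343] open 0.163 ff 59.5 F [-1.4 -1.1  6.8]
lift t 15.7 p [0.5821 0.239  0.0995] open 0.165 ff 58.7 F [-0.2 -0.3 -2.2]
hover t 17.6 p [ 0.6541 -0.1022  0.0538] open 0.162 ff 58.7 F [ 0.  -0.2 -2.3]
contact z 0.011 df 10.1 F [1.9 1.  7.8]
contact z 0.009 df 10.3 F [-0.3  0.9  8. ]
contact z 0.009 df 10.3 F [ 1.7 -1.4  8. ]
contact z 0.009 df 11.9 F [ 2.3 -0.9  9.6]
contact z 0.009 df 12.1 F [ 2.9 -0.   9.7]
contact z 0.009 df 13.2 F [ 0.5  2.9 10.9]
contact z 0.009 df 14.5 F [-3.1  4.3 12.2]
contact z 0.009 df 16.7 F [-6.2  4.9 14.4]
contact z 0.009 df 14.0 F [-7.4  2.7 11.6]
contact z 0.008 df 16.9 F [-5.2  1.2 14.6]
contact z 0.008 df 16.6 F [-2.  -1.4 14.2]
contact z 0.008 df 18.6 F [-0.1 -1.9 16.3]
contact z 0.008 df 19.2 F [-0.   0.1 16.9]
contact z 0.008 df 20.4 F [ 0.7  2.  18.1]
contact z 0.008 df 23.1 F [-4.1  4.6 20.8]
contact z 0.008 df 28.8 F [-12.    6.9  26.5]
search failed
```

Run:
```python
from act import *
st('now')
s=C+rot(TY,SEAT['wrench']); r.move_linear(np.r_[s,.0343+.012],vel=.04); r.sleep(.2); st('back')
d=snap('side'); t=snap('top')
a=cv2.resize(d['pixels'][150:250,190:300,::-1],(660,600),interpolation=cv2.INTER_CUBIC); cv2.imwrite('pics/w1.png',a)
```

```text
now t 32.3 p [ 0.6542 -0.1032  0.0427] open 0.163 ff 62.1 F [-10.6   3.8  25.1]
back t 32.8 p [ 0.653  -0.1022  0.0456] open 0.163 ff 58.8 F [ 0.   0.5 -2. ]
```

View pics/w1.png

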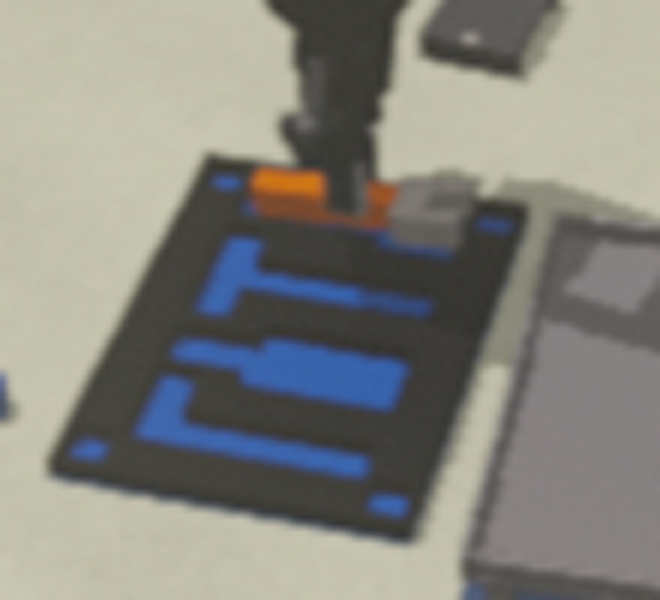

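The wrench hovers over its cutout at crop (250–475,170–250), not yet in. I'll measure its actual pose in the grip from both views.

Run:
```python
from act import *
import pickle
pos=r.current_tool_pos(); 
for n in('top','side'):
    d=snap(n); pickle.dump(d,open(n+'2.pkl','wb')); P=cloud(d); im=d['pixels']
    hsv=cv2.cvtColor(im,cv2.COLOR_RGB2HSV).astype(int)
    near=(abs(P[...,0]-.654)<.085)&(abs(P[...,1]+.1)<.04)
    O=(hsv[...,0]<20)&(hsv[...,1]>130)&near; V=hsv[...,2]
    Sx=(hsv[...,1]<45)&(V>75)&near&(P[...,0]<.65)&(P[...,2]<.05)&(P[...,2]>.012)
    for lab,m in(('orange',O),('steel',Sx)):
        q=P[m]; 
        if len(q)<5: print(n,lab,'few'); continue
        print(n,lab,len(q),'z pct50/75/95',np.percentile(q[:,2],[25,50,75,95]).round(4),'x',np.percentile(q[:,0],[1,99]).round(4),'y',np.percentile(q[:,1],[1,99]).round(4))
    if n=='top': cv2.imwrite('pics/w2.png',cv2.resize(im[145:225,240:340,::-1],(750,600),interpolation=cv2.INTER_CUBIC))
```

```text
top orange few
top steel few
side orange 114 z pct50/75/95 [0.0214 0.0279 0.0309 0.0349] x [0.6322 0.7037] y [-0.1293 -0.0859]
side steel 155 z pct50/75/95 [0.0223 0.0307 0.0338 0.0372] x [0.5832 0.645 ] y [-0.1278 -0.0825]
```

View pics/w2.png

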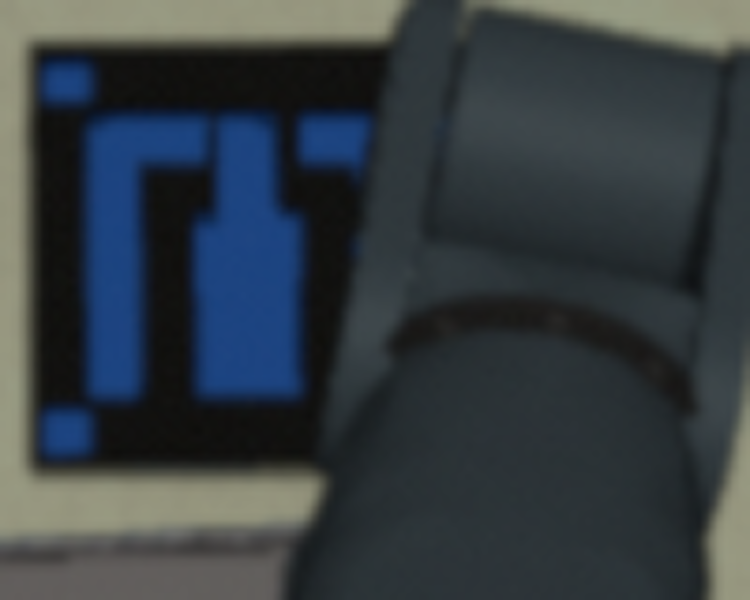

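Top view: the wrist hides the wrench, so I have to use the side view. I'll cast rays on the tool's top face.

Run:
```python
from act import *
import pickle
d=pickle.load(open('side2.pkl','rb')); big,u0,v0=fine(d,(251,183),32)
h=cv2.cvtColor(big,cv2.COLOR_RGB2HSV).astype(int); V=h[...,2]
O=(h[...,0]<20)&(h[...,1]>130)
print('V orange hist',np.percentile(V[O],[5,25,50,75,95]))
for z in (.032,):
    T=O&(V>np.percentile(V[O],97)*.82); q=pts(d,T,u0,v0,z); print('orange top x',np.percentile(q[:,0],[1,50,99]).round(4),'y',np.percentile(q[:,1],[2,98]).round(4))
v,u=np.mgrid[:big.shape[0],:big.shape[1]]
G=(h[...,1]<45)&((u/K+u0)>255)&((u/K+u0)<272)&((v/K+v0)>176)&((v/K+v0)<194)
print('V',np.percentile(V[G],[5,25,50,75,95]))
np.set_printoptions(linewidth=250)
print(V[::K,::K][(176-v0):(196-v0),(250-u0):(274-u0)])
print(V[::K,::K][(176-v0):(190-v0),(228-u0):(252-u0)])
```

```text
V orange hist [116. 122. 144. 180. 205.]
orange top x [0.6675 0.684  0.7004] y [-0.1051 -0.0908]
V [ 56.    92.75 110.   137.   194.  ]
[[ 60  57  83 145 186 194 194 194 193 193 194 195 194 195 195 195 196 196 194 194 196 194 193 193]
 [ 70  60  81 145 187 195 195 194 193 194 196 196 195 194 194 194 194 194 195 196 195 194 192 193]
 [ 82  66  83 147 188 196 195 189 183 187 194 195 187 175 169 169 171 181 192 195 194 193 193 193]
 [ 86  78  93 147 187 194 189 173 157 157 165 166 154 140 136 138 141 150 163 169 178 187 193 192]
 [ 89 107 127 150 169 169 156 140 128 128 132 134 127 121 121 124 125 126 130 138 155 178 191 184]
 [ 92 123 148 153 154 148 133 122 120 122 123 122 118 116 118 120 121 119 117 129 156 181 185 168]
 [ 93 123 149 155 154 144 129 122 121 124 124 117 108 104 106 108 108 107 106 120 151 169 162 148]
 [ 92 120 142 151 152 144 129 123 123 125 124 113 100  95  96  97  97  98  93  93 108 115 110 109]
 [ 91 112 128 135 136 132 126 124 125 126 122 110 101  98  95  95  97  98  89  73  67  64  64  69]
 [ 96 110 120 121 121 122 123 124 124 125 123 117 114 112 111 110 106  99
[... 1703 characters left out ...]
3 123]
 [ 68  65  62  70  97 118 124 124 126 127 128 129 129 132 137 131 101  69  58  56  60  74  92 120]
 [ 66  63  74  94  94 116 123 122 121 122 121 121 121 121 122 117  97  73  61  59  59  73  91 112]
 [ 67  64  72  98 100 104 117 122 123 124 122 121 121 121 122 120 111  95  85  78  72  81  96 110]
 [ 68  66  65  76  81  80  90  96  98  99  96  97 104 108 111 116 120 116 110 105 101 102 109 116]
 [ 65  64  64  63  64  65  67  68  68  69  69  71  77  81  82  89  94  95  94  95  97 100 106 115]
 [ 62  61  61  60  61  62  62  64  63  62  63  63  64  64  64  68  75  76  73  72  70  73  79  86]
 [ 72  82  81  79  74  65  63  64  64  63  64  63  62  63  63  62  62  62  60  58  57  62  69  76]]
```

Run:
```python
from act import *
import pickle
d=pickle.load(open('side2.pkl','rb'))
for z in(.028,.032,.035):
    print(z,'handle end',ray(d,[232.0,231.8],[180,181.5],z)[:,:2].round(4).tolist(),'head end top near/far corner',ray(d,[267.2,269.5],[185.5,180.5],z)[:,:2].round(4).tolist())
print('bottom handle near-end corner',ray(d,232.3,185.8,.012).round(4), 'head bottom near corner',ray(d,265.5,192.6,.012).round(4))
# reference: blue sockets in the same picture at tray top
s=C+rot(TY,SEAT['wrench']); print('seat',s, 'tcp',r.current_tool_pos())
for x,y in((.055,0),(-.055,.017),(-.055,-.017)):
    w=C+rot(TY,np.add(SEAT['wrench'],(x,y))); print('expected px top',np.round(px(d,np.r_[w,.032]),1),'bottom',np.round(px(d,np.r_[w,.012]),1))
```

```text
0.028 handle end [[0.7012, -0.0977], [0.6997, -0.091]] head end top near/far corner [[0.5923, -0.0975], [0.591, -0.1211]]
0.032 handle end [[0.6995, -0.0933], [0.698, -0.0866]] head end top near/far corner [[0.5911, -0.0931], [0.5899, -0.1166]]
0.035 handle end [[0.6983, -0.09], [0.6968, -0.0833]] head end top near/far corner [[0.5902, -0.0898], [0.589, -0.1132]]
bottom handle near-end corner [[ 0.6991 -0.0899  0.012 ]] head bottom near corner [[ 0.5941 -0.0831  0.012 ]]
seat [ 0.65334211 -0.10228874] tcp [ 0.65324723 -0.10230307  0.0460477 ]
expected px top [230.2 177.5] bottom [230.7 182.5]
expected px top [264. 187.] bottom [264.1 192.1]
expected px top [267.  179.7] bottom [267.1 184.8]
```

The side view shows the wrench about 6–7 mm too far toward −x in the grip, with both ends shifted the same way. I'll lift, shift by that much and check again before inserting.

Run:
```python
from act import *
import pickle
s=C+rot(TY,SEAT['wrench'])+[.0065,0]; p=r.current_tool_pos()
r.move_linear(np.r_[p[:2],.056],vel=.1); r.move_linear(np.r_[s,.056],vel=.1); r.sleep(.2); st('hover')
d=snap('side'); pickle.dump(d,open('side3.pkl','wb')); big,u0,v0=fine(d,(251,183),32)
np.set_printoptions(linewidth=250); V=cv2.cvtColor(big,cv2.COLOR_RGB2HSV)[...,2]
P=cloud(d); hsv=cv2.cvtColor(d['pixels'],cv2.COLOR_RGB2HSV).astype(int); m=(hsv[...,0]<20)&(hsv[...,1]>130)&(abs(P[...,0]-.68)<.06)&(hsv[...,2]>190); print('orange top z',np.median(P[m][:,2]))
for x,y in((.055,0),(-.055,.017),(-.055,-.017)):
    w=C+rot(TY,np.add(SEAT['wrench'],(x,y))); print('expected px top',np.round(px(d,np.r_[w,.042]),1),'bottom',np.round(px(d,np.r_[w,.022]),1))
cv2.imwrite('pics/w3.png',cv2.resize(d['pixels'][155:205,220:290,::-1],(800,571),interpolation=cv2.INTER_CUBIC))
```

```text
hover t 33.7 p [ 0.6596 -0.1023  0.0559] open 0.162 ff 58.9 F [ 0.6 -0.7 -0.8]
orange top z 0.039810609222178606
expected px top [229.9 174.9] bottom [230.5 180. ]
expected px top [263.9 184.4] bottom [264.1 189.6]
expected px top [266.9 177.1] bottom [267.  182.2]
```

View pics/w3.png

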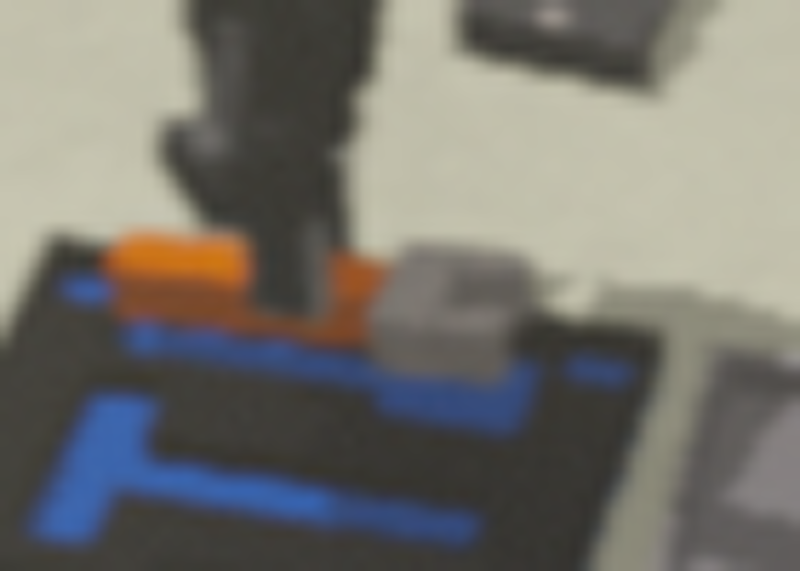

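The picture now shows the wrench centred over its cutout lengthwise: handle end at px 229.5 (229.9 expected), head end at 266.6 (266.9 expected). Inserting.

Run:
```python
from act import *
o=r.current_ee_rot(); a=min((0,np.pi),key=lambda a:-abs(np.dot(o,down(TY+np.pi/2+a))))
s=C+rot(TY,SEAT['wrench'])+[.0065,0]
c=place(s,a,.0343)
```

```text
hover t 34.6 p [ 0.6605 -0.1024  0.0536] open 0.163 ff 58.8 F [-0.9 -0.3 -1.9]
in t 38.1 p [ 0.6591 -0.1023  0.0391] open 0.162 ff 60.5 F [-13.7   1.2  12.7]
```

Run:
```python
from act import *
import pickle
press(C+rot(TY,SEAT['wrench'])+[.0065,0])
r.set_joints(HOME); st('home')
for n in('top','side'): pickle.dump(snap(n),open(n+'4.pkl','wb'))
for n in('top','side'):
    d=pickle.load(open(n+'4.pkl','rb')); P=cloud(d); m=(abs(P[...,0]-.654)<.05)&(abs(P[...,1]+.102)<.012); hsv=cv2.cvtColor(d['pixels'],cv2.COLOR_RGB2HSV).astype(int)
    O=m&(hsv[...,0]<20)&(hsv[...,1]>130); S=(abs(P[...,0]-.615)<.012)&(abs(P[...,1]+.102)<.012)
    print(n,'orange z',np.median(P[O][:,2]).round(4),'steel z',np.percentile(P[S][:,2],[50,80]).round(4))
    for k in('tdriver','lkey'): print(n,k,pose(d,k,GU[k])[0].round(4))
t=pickle.load(open('top4.pkl','rb'))['pixels'][...,::-1]
cv2.imwrite('pics/t4.png',cv2.resize(t[130:290,110:390],(800,457),interpolation=cv2.INTER_CUBIC))
```

```text
press t 40.8 p [ 0.66   -0.1023  0.046 ] open -0.004 ff 10.1 F [-9.   1.7 20.5]
home t 43.6 p [ 0.18   -0.5197  0.2529] open -0.003 ff 0.0 F [ 0.1 -0.1  0.3]
top orange z 0.0221 steel z [0.0199 0.0242]
top tdriver [0.5037 0.4112 0.6987]
top lkey [ 0.417   0.2455 -1.147 ]
side orange z 0.0227 steel z [0.0226 0.0242]
side tdriver [0.5021 0.4117 0.6972]
side lkey [ 0.4161  0.2455 -1.1571]
```

View pics/t4.png

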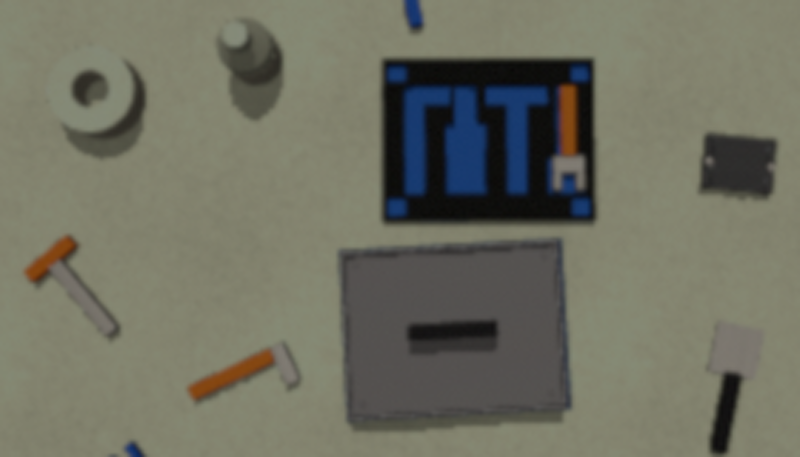

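Top crop: the wrench is seated in its cutout at (567,135); its top is level in both views and matches the press height. Next is the T-driver, with a numeric side-view check at hover.

```bash
cat >> act.py <<'E'
OC=dict(tdriver=(.047,0),lkey=(-.008,0))   # centre of the orange part
def check(name,s,zg):
    """held-tool offset from where it should be (tray axes), from the side view"""
    d=snap('side'); hb=r.current_tool_pos()[2]-zg; z=hb+.01
    w=C+rot(TY,np.add(SEAT[name],OC[name])); big,u0,v0=fine(d,px(d,np.r_[w,z]),32)
    o=orange(big).astype(np.uint8); k,l,ss,_=cv2.connectedComponentsWithStats(o); o=np.isin(l,[i for i in range(1,k) if ss[i,4]>150])
    q=pts(d,o,u0,v0,z); q=q[np.hypot(*(q-w).T)<.075]-w; q=np.array([rot(-TY,v) for v in q]); hx,hy=half(q[:,0]),half(q[:,1])
    print('held off x',np.round(hx,4),'y',np.round(hy,4),'bottom',round(hb,4)); return hx[0],hy[0],d
E
python3 - <<'E'
from act import *
import pickle
p=measure('tdriver',GU['tdriver']); s,a,zg=grasp('tdriver',p); s=s+[0,.0008]
o=down(TY+np.pi/2+a); r.move_to(np.r_[s,.10],o); r.move_linear(np.r_[s,zg+.022],vel=.2); r.sleep(.15); st('hover')
x,y,d=check('tdriver',s,zg); pickle.dump((s,a,zg),open('cur.pkl','wb'))
cv2.imwrite('pics/td.png',cv2.resize(d['pixels'][160:220,210:290,::-1],(800,600),interpolation=cv2.INTER_CUBIC))
E
```

```text
top tdriver [0.5037 0.4113 0.7028] L 0.113
side tdriver [0.5021 0.4116 0.6989] L 0.111
phi off 3.141592653589793 1.4857900860586675
at t 48.5 p [0.5137 0.4204 0.0348] open 0.419 ff 0.0 F [ 0.2 -0.1 -0.1]
grip t 48.9 p [0.5133 0.4202 0.0344] open 0.163 ff 59.7 F [-1.6 -0.6  6.7]
lift t 49.4 p [0.5126 0.4198 0.0998] open 0.164 ff 58.8 F [-0.3  0.6 -0.9]
hover t 51.7 p [ 0.668  -0.0491  0.0579] open 0.164 ff 58.8 F [-1.1 -0.5 -1.2]
held off x [-0.0273  0.0798] y [-0.0075  0.0862] bottom 0.0235
```

View pics/td.png

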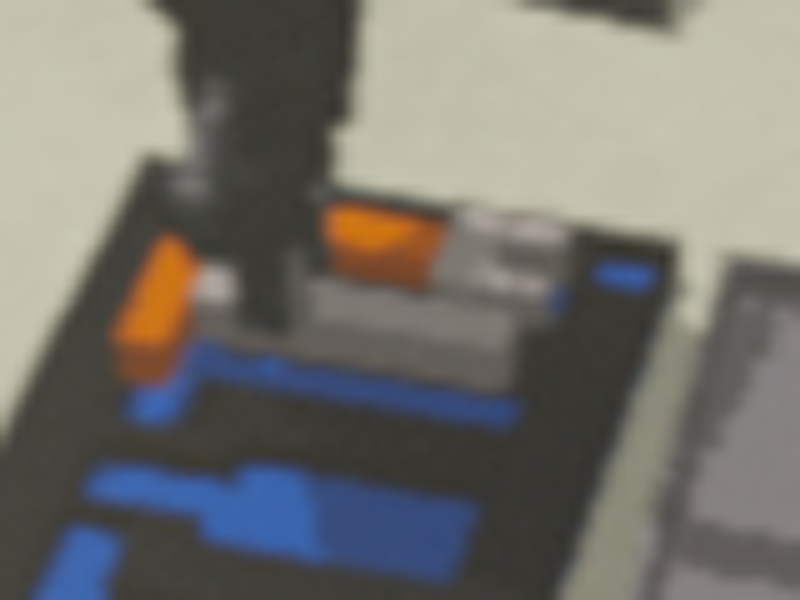

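The picture shows the T-driver above its cutout, roughly centred: crossbar at (155,310), shaft end at (515,350). I'll refine numerically with the wrench masked out.

```bash
sed -i "s/q=q\[np.hypot(\*(q-w).T)<.075\]-w/q=q-w; q=q[(abs(q[:,1])<.044)\&((abs(q[:,0])<.022) if name=='tdriver' else (abs(q[:,0])<.07))]/" act.py
cat > ins.py <<'E'
from act import *
import pickle,sys
name=sys.argv[1]; s,a,zg=pickle.load(open('cur.pkl','rb'))
x,y,_=check(name,s,zg)
if abs(x)>.0015: s=s-rot(TY,(np.clip(x,-.01,.01),0)); print('shift',x)
c=place(s,a,zg)
if c is not False:
    press(c); r.set_joints(HOME); st('home')
E
python3 ins.py tdriver
```

```text
held off x [0.0022 0.0212] y [0.0061 0.0594] bottom 0.0233
shift 0.002196088051001517
hover t 52.6 p [ 0.6651 -0.0492  0.0527] open 0.159 ff 61.3 F [ 1.1  0.6 -1.1]
contact z 0.012 df 18.2 F [-6.1  0.7 17.1]
in t 57.1 p [ 0.6663 -0.0492  0.0375] open 0.161 ff 61.5 F [ 1.6 -0.6  1. ]
press t 59.8 p [ 0.6664 -0.0492  0.046 ] open -0.002 ff 10.1 F [-8.6  1.  20.8]
home t 62.7 p [ 0.18   -0.5196  0.2529] open 0.001 ff 0.0 F [-0.1 -0.5  0.7]
```

Run:
```python
from act import *
import pickle
p=measure('lkey',GU['lkey']); s,a,zg=grasp('lkey',p); s=s+[0,.0008]
o=down(TY+np.pi/2+a); r.move_to(np.r_[s,.10],o); r.move_linear(np.r_[s,zg+.022],vel=.2); r.sleep(.15); st('hover')
pickle.dump((s,a,zg),open('cur.pkl','wb')); x,y,d=check('lkey',s,zg)
cv2.imwrite('pics/lk.png',cv2.resize(d['pixels'][175:250,190:290,::-1],(800,600),interpolation=cv2.INTER_CUBIC))
```

```text
top lkey [ 0.4169  0.2456 -1.1474] L 0.112
side lkey [ 0.4161  0.2454 -1.1577] L 0.119
phi off 0 1.538026219405429
at t 66.8 p [0.4205 0.2385 0.0343] open 0.422 ff 0.0 F [-0.1  0.8  0.6]
grip t 67.2 p [0.4202 0.2384 0.0341] open 0.162 ff 58.9 F [-1.4 -1.4  9.9]
lift t 67.7 p [0.4196 0.2381 0.0997] open 0.161 ff 58.8 F [ 0.6 -0.1 -1.8]
hover t 69.6 p [0.6648 0.0583 0.0577] open 0.164 ff 58.8 F [ 0.1  0.4 -3. ]
held off x [-0.0002  0.0971] y [0.0008 0.0271] bottom 0.0235
```

View pics/lk.png

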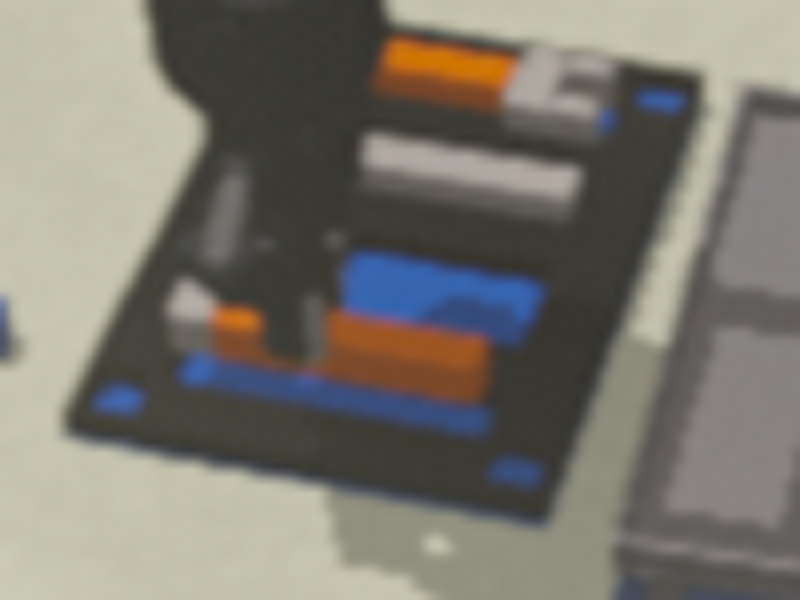

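The L key is over its cutout, about 1 mm toward +x (left end (168,345), right end (487,400) in the crop). Applying −1 mm and inserting.

```bash
python3 - <<'E'
import pickle
s,a,zg=pickle.load(open('cur.pkl','rb')); s[0]-=.001; pickle.dump((s,a,zg),open('cur.pkl','wb'))
E
python3 ins.py lkey
python3 - <<'E'
from act import *
import pickle
for n in('top','side'): pickle.dump(snap(n),open(n+'5.pkl','wb'))
a=pickle.load(open('top5.pkl','rb'))['pixels'][...,::-1]; b=pickle.load(open('side5.pkl','rb'))['pixels'][...,::-1]
o=np.zeros((600,800,3),np.uint8); o[:,:400]=cv2.resize(a[140:290,220:320],(400,600),interpolation=cv2.INTER_CUBIC); o[:300,400:]=cv2.resize(b[160:250,180:300],(400,300),interpolation=cv2.INTER_CUBIC)
o[300:,400:]=cv2.resize(a[170:300,335:400],(400,300),interpolation=cv2.INTER_CUBIC); cv2.imwrite('pics/t5.png',o)
E
sed -i "/for k,g/,+1d" scan.py; python3 scan.py 5
```

```text
held off x [-0.0002  0.0971] y [0.0007 0.0271] bottom 0.0233
hover t 70.5 p [0.663  0.058  0.0525] open 0.162 ff 59.5 F [-0.2 -0.9 -1.8]
in t 74.3 p [0.6632 0.058  0.0381] open 0.167 ff 60.7 F [-3.7 -0.2  8.1]
press t 77.0 p [0.6632 0.0581 0.046 ] open -0.0 ff 10.1 F [-9.2 -0.3 20.1]
home t 80.1 p [ 0.18   -0.5196  0.2529] open 0.002 ff 0.0 F [0.5 0.3 0.2]
top tray [ 5.197e+02 -5.000e-01] [ 48.4 177. ] 1.81 h 0.0376 mean [ 0.5234 -0.0128]
top bar none
top mat [626.3   2.8] [48.4 63.7] 88.96 h 0.0041 mean [0.628  0.0037]
top dock [ 622.  -281.3] [75.2 61.3] 83.74 h 0.0168 mean [ 0.6224 -0.2812]
top handle [ 365.  -259.5] [16.8 82.5] 76.97 h 0.021 mean [ 0.3651 -0.2594]
top blade [ 428.4 -275.7] [51.1 55.9] 77.02 h 0.0033 mean [ 0.4298 -0.276 ]
side tray [517.4   7.6] [ 46.9 180.6] 1.58 h 0.0384 mean [0.5206 0.0012]
side bar none
side mat [630.1  -0.7] [36.8 61.3] 89.15 h 0.0046 mean [ 6.298e-01 -4.000e-04]
side dock [ 626.2 -249.9] [24.3 54. ] 90.0 h 0.0125 mean [ 0.6257 -0.2482]
side handle none
side blade [ 427.7 -273.3] [50.1 52.7] 76.94 h 0.0045 mean [ 0.4294 -0.2728]
```

View pics/t5.png

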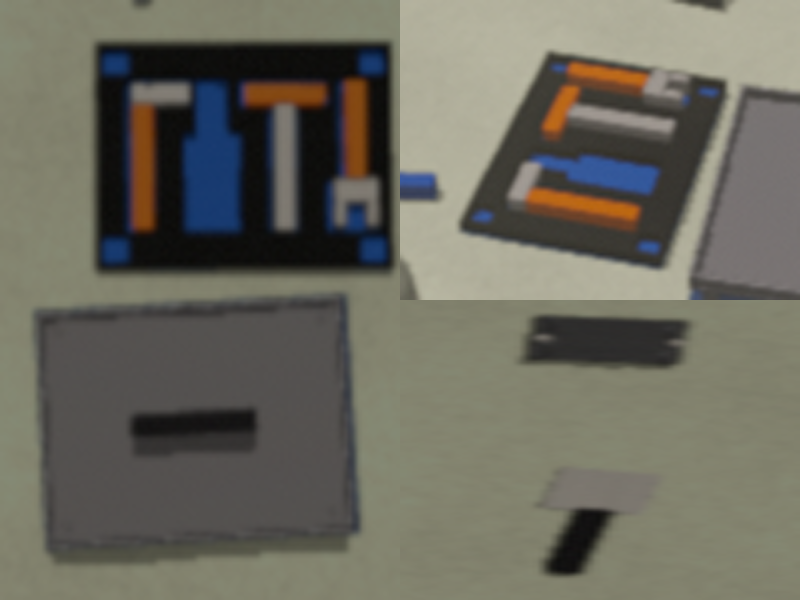

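All three tools are seated in both views, and the pliers cutout is empty since they're absent. The parts tray is still on the mat, and the scraper and dock haven't moved. Now the scraper.

Run:
```python
from act import *
y0=np.radians(-12.8); o0=np.array([.4052,-.2708]); yd=np.radians(-6.3); mo=np.array([.5941,-.2797]); ed=np.array([np.cos(yd),np.sin(yd)])
g=o0+rot(y0,(-.025,0)); pre=mo-ed*(.065+.025)
a,c=pick_phi(y0+np.pi/2,np.r_[g,.1],yd+np.pi/2,np.r_[mo-ed*.025,.1]); print(a,c)
Z=.027
r.set_gripper(.42); r.move_to(np.r_[g,.12],down(y0+np.pi/2+a)); r.move_linear(np.r_[g,Z],vel=.2); r.sleep(.15); st('at')
r.set_gripper(0,60); r.sleep(.1); st('grip'); z=r.current_tool_pos()[2]+.0012
r.move_linear(np.r_[g,z],vel=.05)
r.move_linear(np.r_[pre,z],down(yd+np.pi/2+a),vel=.12); r.sleep(.15); st('pre'); f0=fz()
for k in np.r_[np.arange(.010,.060,.010),np.arange(.060,.0745,.001)]:
    r.move_linear(np.r_[pre+ed*k,z],vel=.06); df=fz()-f0
    if abs(df[:2]@ed)>12 or abs(df[2])>15: break
print('k',k,df.round(1)); st('in')
import pickle
for n in('top','side'): pickle.dump(snap(n),open(n+'6.pkl','wb'))
```

```text
3.141592653589793 1.1544196957291302
at t 82.8 p [ 0.3814 -0.2659  0.0282] open 0.419 ff 0.0 F [ 0.3 -0.1 -0.1]
grip t 83.2 p [ 0.3812 -0.2656  0.0281] open 0.199 ff 59.7 F [-2.   0.9 10.7]
pre t 84.8 p [ 0.5042 -0.2699  0.0293] open 0.194 ff 58.8 F [-0.1 -0.2 -1.4]
k 0.069 [-14.3   1.7   6. ]
in t 88.9 p [ 0.5707 -0.2767  0.0284] open 0.191 ff 59.3 F [-14.4   1.5   4.5]
```

Run:
```python
from act import *
import pickle
r.set_gripper(.42); p=r.current_tool_pos(); r.move_linear(np.r_[p[:2],.15],vel=.2); r.set_joints(HOME); st('home')
for n in('top','side'): pickle.dump(snap(n),open(n+'7.pkl','wb'))
for n in('top','side'):
    d=pickle.load(open(n+'7.pkl','rb')); hsv=cv2.cvtColor(d['pixels'],cv2.COLOR_RGB2HSV).astype(int); P=cloud(d)
    near=lambda c,rr:(np.hypot(P[...,0]-c[0],P[...,1]-c[1])<rr)
    z=.052
    m=near((.4565,.02),.17)&(P[...,2]>.032)&(P[...,2]<.062)&(hsv[...,0]<100)|(near((.4565,.02),.13)&(P[...,2]>.032))
    for lab,mm,z in(('tray',m&(P[...,0]<.56),.05),('bar',near((.457,.02),.08)&(hsv[...,2]<50)&(P[...,2]>.062),.086)):
        k,l,s,_=cv2.connectedComponentsWithStats(mm.astype(np.uint8)); i=1+np.argmax(s[1:,4]); v,u=np.nonzero(l==i); q=ray(d,u,v,z)[:,:2]
        rc=cv2.minAreaRect(q.astype(np.float32)*1000); print(n,lab,np.round(rc,1) if 0 else (np.round(rc[0],1),np.round(rc[1],1),round(rc[2],2)))
b=pickle.load(open('side7.pkl','rb'))['pixels'][...,::-1]; a=pickle.load(open('top7.pkl','rb'))['pixels'][...,::-1]
o=np.zeros((500,800,3),np.uint8); o[:,:400]=cv2.resize(a[170:270,325:405],(400,500),interpolation=cv2.INTER_CUBIC); o[:,400:]=cv2.resize(b[135:195,255:303],(400,500),interpolation=cv2.INTER_CUBIC)
cv2.imwrite('pics/dk.png',cv2.convertScaleAbs(o,alpha=1.5))
```

```text
home t 91.8 p [ 0.1801 -0.5196  0.2527] open 0.422 ff 0.0 F [ 0.4 -0.5  0.2]
top tray (array([457.4,  20.7]), array([171.7, 224.3]), 2.1)
top bar (array([456.6,  19.8]), array([14.1, 85.7]), 2.11)
side tray (array([456.3,  28.4]), array([171.7, 236.1]), 2.18)
side bar (array([455.6,  73.7]), array([0., 0.]), 0.0)
```

View pics/dk.png

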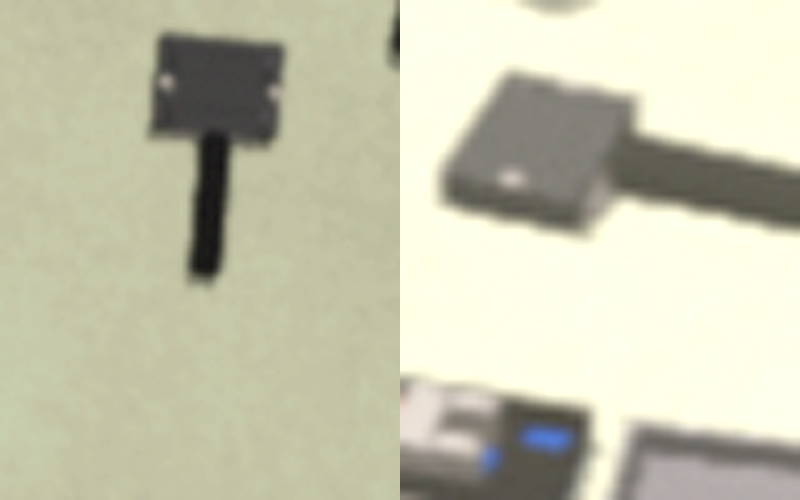

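Crop: the scraper handle is flush against the dock mouth (left panel (213,140)), so the blade is home. The parts tray measures (0.457,0.020), yaw 2.1°, as I left it. Now stack it back.

Run:
```python
from act import *
import pickle
yaw=np.radians(-1.03); P=np.array([.6548,-.0205,.083]); m=np.array([.4570,.0190,.0815]); 
r.set_gripper(.6); r.move_to(m+[0,0,.12],down(np.radians(2.05))); r.move_linear(m,vel=.2); r.sleep(.15); st('at')
r.set_gripper(0,80); r.sleep(.1); st('grip'); zg=r.current_tool_pos()[2]
r.move_linear(m+[0,0,.006],vel=.05); r.move_linear(m+[0,0,.12],vel=.2); st('lift')
r.move_linear(P+[0,0,.12],down(yaw),vel=.25); r.move_linear(P+[0,0,.018],vel=.15); r.sleep(.2); st('hover'); f0=fz()
z=P[2]+.018
while z>zg-.0005:
    z-=.001; r.move_linear(np.r_[P[:2],z],vel=.05); df=fz()-f0
    if df[2]>8 or np.hypot(*df[:2])>12: print('contact',round(z-zg-.002,4),df.round(1)); break
st('end')
```

```text
at t 95.3 p [0.4577 0.0189 0.0826] open 0.596 ff 0.0 F [-0.5 -0.7 -0.5]
grip t 95.8 p [0.4577 0.019  0.082 ] open 0.172 ff 78.3 F [1.3 0.2 5.7]
lift t 96.8 p [0.4563 0.019  0.2004] open 0.168 ff 78.2 F [ 0.5 -0.9 -4.3]
hover t 98.8 p [ 0.6552 -0.0205  0.102 ] open 0.17 ff 78.2 F [ 0.5  1.  -3.2]
contact -0.001 [-4.6 -0.7 10.8]
end t 103.3 p [ 0.655  -0.0205  0.0841] open 0.172 ff 79.9 F [-4.1  0.3  7.6]
```

Run:
```python
from act import *
import pickle
r.set_gripper(.6); r.move_linear([.6548,-.0205,.2],vel=.2); r.set_joints(HOME); st('home')
for n in('top','side'):
    d=snap(n); P=cloud(d); hsv=cv2.cvtColor(d['pixels'],cv2.COLOR_RGB2HSV).astype(int)
    m=(abs(P[...,0]-.655)<.12)&(abs(P[...,1]+.02)<.15)&(P[...,2]>.03)
    v,u=np.nonzero(m); rc=cv2.minAreaRect(ray(d,u,v,.052)[:,:2].astype(np.float32)*1000); print(n,np.round(rc[0],1),np.round(rc[1],1),round(rc[2],2))
    for sx in(-1,1):
        for sy in(-1,1):
            c=C+rot(TY,(sx*.05,sy*.075)); k=np.hypot(P[...,0]-c[0],P[...,1]-c[1])<.02; print('  floor z',sx,sy,np.median(P[k][:,2]).round(4))
    pickle.dump(d,open(n+'8.pkl','wb'))
    if n=='side': a=d['pixels'][...,::-1]
    else: b=d['pixels'][...,::-1]
o=np.zeros((560,800,3),np.uint8); o[:,:400]=cv2.resize(a[155:255,180:300],(400,560),interpolation=cv2.INTER_CUBIC); o[:,400:]=cv2.resize(b[80:330,100:440],(400,560),interpolation=cv2.INTER_CUBIC)
cv2.imwrite('pics/fin.png',o)
for n in('top','side'):
    d=pickle.load(open(n+'0.pkl','rb')); P=cloud(d); print(n,'start',[np.median(P[np.hypot(P[...,0]-c[0],P[...,1]-c[1])<.02][:,2]).round(4) for c in [C+rot(TY,(sx*.05,sy*.075)) for sx in(-1,1) for sy in(-1,1)]])
```

```text
home t 106.9 p [ 0.1801 -0.5196  0.253 ] open 0.599 ff 0.0 F [0.3 0.3 0.4]
top [655.1 -18.7] [222.7 170.8] 88.95
  floor z -1 -1 0.0395
  floor z -1 1 0.0389
  floor z 1 -1 0.039
  floor z 1 1 0.0385
side [652.7 -10.4] [236.6 175.6] 89.09
  floor z -1 -1 0.04
  floor z -1 1 0.0396
  floor z 1 -1 0.0396
  floor z 1 1 0.0398
top start [np.float64(0.0392), np.float64(0.0386), np.float64(0.0387), np.float64(0.0387)]
side start [np.float64(0.0401), np.float64(0.0396), np.float64(0.0397), np.float64(0.0401)]
```

View pics/fin.png

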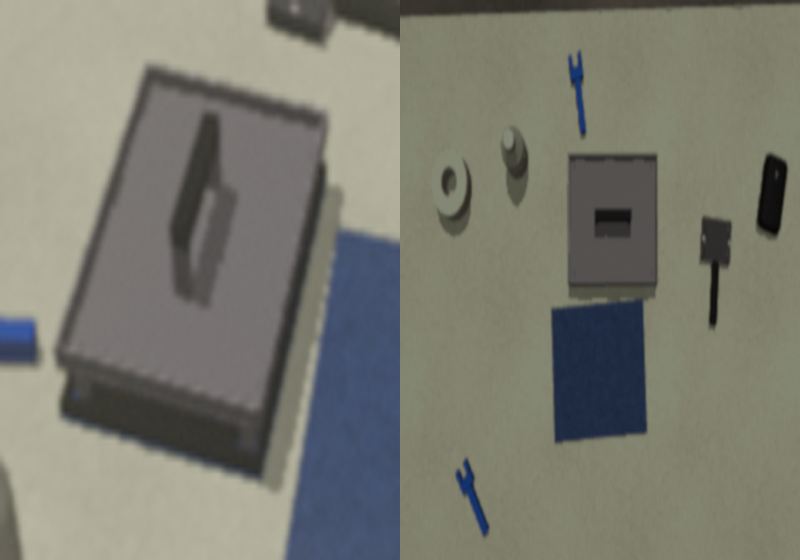

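The floor heights match the start in both views, so the tray is level and fully down. The scraper is docked, and the label roll, bottle and mouse appear undisturbed. Handing in.

```bash
python3 -c "
from h import *
r.hand_in(); print(r.current_t())"
```

```text
the job is handed in; nothing more can be done
the job is handed in; nothing more can be done
```

I handed the job in at about 107 s: wrench, T-driver and L key pressed into their cutouts (pliers absent), parts tray stacked back fully down, scraper home in the dock, and the label roll, bottle and mouse left alone; the verdict isn't shown to me.

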